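# Move the egg carriers round the incubator tray

## Robot

A 6-joint arm with a two-finger parallel gripper is mounted at the origin on the work surface. World frame = base frame: x ahead of the robot, y to its left, z up, the work surface at z = 0. Lengths are in m, angles in degrees, forces in N, time in s.
With the tool pointing down it reaches from about 0.375 to 0.9 m from the base axis. Payload 3.1 kg.
Tool frame: the origin (TCP) lies at the very end of the fingers, on their centre line; the grasp point (between the pads) lies bot.grip_point_offset behind it (bot.grip_point_offset is the distance from the TCP to the grasp point, in m); z points along the fingers, y is the line along which they close (so a half turn about z gives the same grasp; the last joint's range is limited). The gripper opens to 87 mm and grips with 3 to 60 N. Pads are 19 mm wide; open, the fingers measure 117 mm over their backs; the gripper's body (75 mm by 190 mm) begins 51 mm behind the grasp point.
Start: joints at [61.965, 30.224, 82.088, -0, 67.689, -10.227], TCP at [0.191, 0.595, 0.223] pointing down, gripper open.
Joint ranges: [-176.69, 176.69], [-43.24, 126.21], [12.49, 139.97], [-82, 262], [0, 151.66], [-163.58, 163.58]. Speed limits (degrees/s): [159.86, 159.86, 180, 180, 180, 180].

## Interface

Orientations are given as a 3x3 rotation matrix whose columns are the frame's x, y, z axes.
In Python, from rig import bot, viewer, ticket gives the robot as it stands.
- The arm moves only by the tool servo_tool, never from a script. Its argument "targets" is a list of rows, each an object with "offset": the shift along the tool's x, y, z in m, a list of three; "dr": the turn, a rotation vector about the tool's x, y, z in degrees, a list of three. In form: [{"offset": [x, y, z], "dr": [ax, ay, az]}, ...]. A call has 1 to 20 rows; each row is the pose to reach, as a shift and turn from the pose commanded when the call began, along the tool's axes at that moment; what a row does not reach only later rows make up. A row lasts 1/12 s, in which the tool goes at most 41.7 mm and 7.16 degrees, less where a joint would pass 70% of its speed; a pose out of reach is approached as far as the arm can. A call with a gripper value outside its range is refused whole. "gripper" is the gripper command: -1 is fully open, 1 is shut, values between are in proportion, set as the call begins (left out, the last holds). The fingers move at their own pace and stop on an object; the grip force is fixed at half the most. Time passes only in rows, so rows that repeat a pose let the fingers close. It gives the time, the measured TCP pose, the force, the opening and the grip force at its end, in the units of the state.
- bot.read_state(): the state, without advancing time (a new reading comes with each control period).
- viewer.capture(name): name is "scene" or "top" or "wrist"; returns a dict with "color" (384x512x3 uint8, red, green, blue), "camera_matrix" (3x3 intrinsics, pixels), "R" (3x3) and "t" (3): a world point X has camera coordinates R X + t. Camera axes: x right, y down, z forward; pixel columns grow to the right and rows downward; lengths in m; the calibration is good to about 2 mm. The wrist camera is an equidistant fisheye: a pixel r from the principal point sees the ray r / f radians off the axis. A picture is of the moment at which its call begins. There is no depth.
- ticket.hand_in(): hands the job in; it is judged then, once.
The state is a dict: "time_s": time; "joint_positions": joint angles; "qvel": joint speeds; "tau": joint torques, N m; "position": TCP position; "tcp_rot": TCP orientation; "force": force on the tool from outside, world axes, zero at the start; "moment": the same for the moment, N m; "opening": opening from 0.0 (shut) to 1.0 (fully open); "grasp_force": force on a finger pad.
Only numpy, scipy, OpenCV 4.12 (cv2) and the standard library are available. Lean on these libraries where they do the work, as an engineer would, in place of code of your own. Each camera call takes 0.05 s, during which the arm holds its last target. There are 200 camera calls.

## Task

In the incubator tray one place, next to the lamp, is free. Slide the carriers one at a time round the tray, without lifting them: first the full carrier (four eggs) into the free place by the lamp, then the carrier with two eggs into the place the full one has left, then the bare carrier into the place the two-egg one has left. Push each one on until you feel it butt against the side strip ahead of it, but gently, for the eggs crack under a hard push, then let go; leave the things around the tray alone.

Things in the scene. Friction and masses are not known exactly. Their poses are not given: they have to be found in the camera images.
- tray: Square wooden incubator tray, fixed, 204 x 204 mm outside, 32 mm high, open on top, with 2 x 2 places for carriers and no walls between them. Origin: its centre, at bench height; x and y along its sides, z up; it may be turned any way round. Each wall has inside it a plywood side strip on brass screws.
- lamp (a point): Tip of the bulb in the grey ceramic socket that stands outside the tray's +x+y corner, 128 mm along x and y from the centre; 38 mm across, 115 mm high.
- floor_mid (a point): Centre of the tray on its waxed floor board, 8 mm above the bench. The four side strips (rigid, top 31 mm above the bench) are adjustable: the inner face of each stands 73 to 81 mm from here, each differently and not measured, so it must be felt. To butt is to push a carrier on the tray with 2 N or more for 0.1 s; over 20 N is too hard.
- place_lamp (a point): Centre of one of the four places, on the floor board (8 mm above the bench), 41 mm along x and y from the tray's centre; a carrier belongs within 10 mm of it. This is the place at the lamp corner (tray +x+y), free at the start.
- place_b (a point): Centre of one of the four places, on the floor board (8 mm above the bench), 41 mm along x and y from the tray's centre; a carrier belongs within 10 mm of it. Tray -x+y, beside the lamp place. At the start it holds either the full or the bare carrier.
- place_opposite (a point): Centre of one of the four places, on the floor board (8 mm above the bench), 41 mm along x and y from the tray's centre; a carrier belongs within 10 mm of it. Tray -x-y, diagonally opposite the lamp. At the start it holds the two-egg carrier; the bare one must finish here.
- place_d (a point): Centre of one of the four places, on the floor board (8 mm above the bench), 41 mm along x and y from the tray's centre; a carrier belongs within 10 mm of it. Tray +x-y, beside the lamp place. At the start it holds the other of the full and the bare carrier.
- full: Full carrier with four speckled quail eggs: 70 x 70 mm waxed plywood block 20 mm thick with an upright square wooden post 16 x 16 mm at its centre, sides parallel to the block's, top 72 mm above the underside. The eggs are fixed at the block's corners and rise to 33 mm above the underside: grip the post above that. Origin: centre of the underside; z up, x and y along its sides. Loose, 0.2 to 0.35 kg. 
- pair: Carrier with two eggs at opposite corners: 70 x 70 mm waxed plywood block 20 mm thick with an upright square wooden post 16 x 16 mm at its centre, sides parallel to the block's, top 72 mm above the underside. The eggs are fixed at the block's corners and rise to 33 mm above the underside: grip the post above that. Origin: centre of the underside; z up, x and y along its sides. Loose, 0.2 to 0.35 kg. 
- bare: Carrier with no eggs, four dark empty hollows: 70 x 70 mm waxed plywood block 20 mm thick with an upright square wooden post 16 x 16 mm at its centre, sides parallel to the block's, top 72 mm above the underside. Origin: centre of the underside; z up, x and y along its sides. Loose, 0.2 to 0.35 kg. At the start all carriers are square with the tray, 36.5 mm along its x and y from the centre, 1.5 mm or more clear of the strips, 3 mm of each other.
- hygrometer: Bystander: round brass hygrometer, 72 mm across, 24 mm high. Origin: centre of its underside.
- socket: Bystander: spare grey ceramic lamp socket, 38 mm across, 48 mm high. Origin: centre of its underside.
- torch: Bystander: black candling torch lying on a foot, 130 mm long, 39 mm high. Origin: underside, about mid-length, x along it.

How it is judged:
By the outcome, as a careful person would: the job done as asked, in the order asked, and still so for the second after the job is handed in, with the robot touching nothing.
It also fails if it takes over 72 s, if anything falls off the work surface, if the arm or the gripper's body presses on something with over 40 N, if the wrist force passes 120 N, or if a joint passes its speed limit or range.

## Working session

There is one attempt and no reset: what is moved stays moved. The work goes in short steps, Python scripts to look and compute and a tool call to move; the robot and the scene stay as the last step left them, time stands still between calls to the robot, and variables do not carry over. Pictures are saved under pics/ and viewed, at most 10 in all, crops included, and the job is handed in when it is done.

Besides the shell and the picture viewer there is one more tool, called after "Request:" by a JSON object that holds its "name" and its "arguments", one argument or row to a line. servo_tool: Moves the arm, as the interface text tells. Its arguments: {"type":"object","properties":{"targets":{"type":"array"},"gripper":{"type":"number"}},"required":["targets"]}

```bash
mkdir -p pics; python3 - <<'E'
from rig import bot, viewer
import cv2,numpy as np
s=bot.read_state()
for k in s: print(k,np.round(s[k],4).tolist())
print(bot.grip_point_offset)
ims=[]
for n in ["top","scene"]:
    c=viewer.capture(n); cv2.imwrite(f"pics/{n}0.png",c["color"][:,:,::-1]); np.savez(f"pics/{n}0.npz",**c)
    print(n,np.round(c["camera_matrix"],1).tolist(),np.round(c["R"],4).tolist(),np.round(c["t"],4).tolist())
E
```

```text
time_s 0.0
joint_positions [61.9642, 30.278, 82.1572, -0.0022, 67.6894, -10.2296]
qvel [-0.0565, -0.0143, 0.1421, 0.0096, -0.0306, 0.0603]
tau [0.0007, -44.0045, -17.6596, 0.0634, 0.0581, -0.0001]
position [0.1908, 0.5944, 0.2216]
tcp_rot [[-0.9521, 0.3058, -0.001], [0.3058, 0.9521, -0.0019], [0.0004, -0.0021, -1.0]]
force [-0.6901, -0.9847, -0.2114]
moment [-0.0199, 0.0552, -0.0355]
grasp_force 0.0
opening 0.9983
0.0187
top [[454.1, 0.0, 261.0], [0.0, 454.1, 195.1], [0.0, 0.0, 1.0]] [[0.0072, -0.9997, 0.024], [-0.9837, -0.0114, -0.1795], [0.1797, -0.0223, -0.9835]] [-0.0105, 0.5894, 1.2971]
scene [[386.3, 0.0, 253.6], [0.0, 386.3, 193.6], [0.0, 0.0, 1.0]] [[0.7387, 0.6739, -0.0119], [0.4611, -0.5182, -0.7203], [-0.4916, 0.5266, -0.6936]] [-0.4367, -0.208, 1.3755]
```

View pics/top0.png

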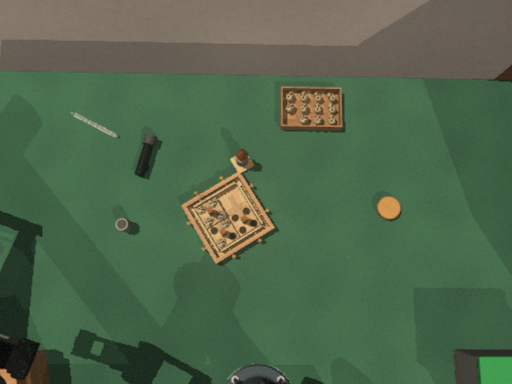

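View pics/scene0.png

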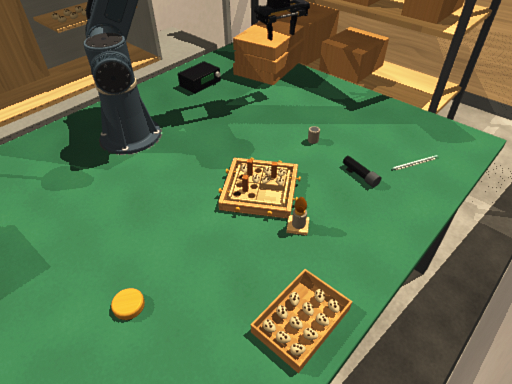

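The top view shows the tray at about (228,218), turned roughly 25-30°, with the lamp at (241,158) by its upper corner. The carriers are too small to tell apart at this size, so I'll zoom in and measure the outline.

```bash
cat > h.py <<'E'
import numpy as np,cv2
def ray(c,px,z):
    """top/scene pixel -> world point on plane z"""
    d=c["R"].T@np.linalg.solve(c["camera_matrix"],[px[0],px[1],1.]); o=-c["R"].T@c["t"]
    return o+d*(z-o[2])/d[2]
def fray(c,px,z):
    """fisheye pixel -> world point on plane z"""
    K=c["camera_matrix"]; u=np.array([(px[0]-K[0,2])/K[0,0],(px[1]-K[1,2])/K[1,1]]); r=np.hypot(*u)
    d=c["R"].T@np.append(u/r*np.sin(r),np.cos(r)); o=-c["R"].T@c["t"]
    return o+d*(z-o[2])/d[2]
E
python3 - <<'E'
from h import *
c=dict(np.load("pics/top0.npz")); im=c["color"]
hsv=cv2.cvtColor(im,cv2.COLOR_RGB2HSV)
m=((hsv[...,0]<30)&(hsv[...,2]>70)).astype(np.uint8); m[:140]=0; m[280:]=0; m[:,:170]=0; m[:,290:]=0
m=cv2.morphologyEx(m,cv2.MORPH_OPEN,np.ones((9,9)))
cs,_=cv2.findContours(m,0,1); k=max(cs,key=cv2.contourArea)
w=np.array([ray(c,p,.032)[:2] for p in k[:,0]],np.float32)*1000
r=cv2.minAreaRect(w); print(r, cv2.boxPoints(r))
print("lamp",ray(c,(241,152),.115))
crop=cv2.resize(im[140:270,170:290],None,fx=4.5,fy=4.5,interpolation=cv2.INTER_CUBIC)
s=np.load("pics/scene0.npz")["color"][145:245,210:320]
s=cv2.resize(s,(int(585*.0)+250,int(227)),interpolation=cv2.INTER_CUBIC)
o=np.zeros((585,800,3),np.uint8); o[:crop.shape[0],:crop.shape[1]]=crop; o[:227,545:795]=s
cv2.imwrite("pics/z0.png",o[:,:,::-1])
E
```

```text
((528.0736694335938, 93.14521789550781), (208.5836944580078, 212.70053100585938), 32.371273040771484) [[383.04883  127.130066]
 [496.92944  -52.51605 ]
 [673.0985    59.16037 ]
 [559.2179   238.80649 ]]
lamp [0.70398795 0.05506834 0.115     ]
```

View pics/z0.png

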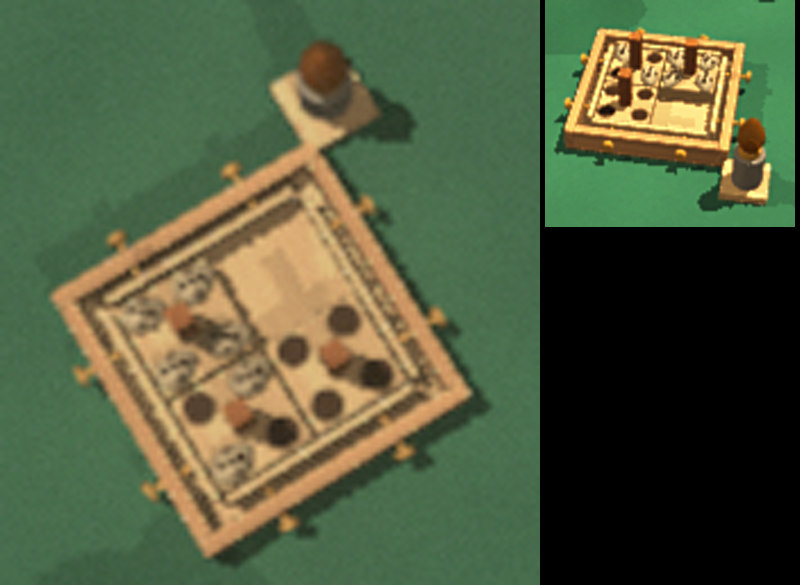

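In the crop the full carrier is on the left (post at 180,315), which is place_b. The pair is at the bottom (237,412), the bare carrier is on the right (335,355) in place_d, and the lamp place at the top is free. I'll get the tray pose from its four corners, cross-check it against the posts, and work out the approach.

```bash
python3 - <<'E'
from h import *
from rig import bot
c=dict(np.load("pics/top0.npz"))
f=lambda p,z: ray(c,(p[0]/4.5-.39+170,p[1]/4.5-.39+140),z)[:2]
T,L,B,R=[f(p,.032) for p in [(312,148),(52,295),(208,555),(470,392)]]
print("corners",T,L,B,R,"sides",[np.linalg.norm(a-b) for a,b in [(T,L),(L,B),(B,R),(R,T)]])
ctr=(T+L+B+R)/4; v=(T-L)+(R-B); w=(T-R)+(L-B)
ax=np.degrees(np.arctan2(v[1],v[0])); ay=np.degrees(np.arctan2(w[1],w[0]))
print("ctr",ctr,"ang x",ax,"y",ay-90)
for n,p in dict(full=(180,315),pair=(237,412),bare=(335,355)).items(): print(n,f(p,.08))
a=np.radians((ax+ay-90)/2); x=np.array([np.cos(a),np.sin(a)]); y=np.array([-x[1],x[0]])
F=ctr-.0365*x+.0365*y; print("full pred",F,"pair",ctr-.0365*(x+y),"bare",ctr+.0365*(x-y))
s=bot.read_state(); Rt=np.array(s["tcp_rot"]); d=np.append(F,.16)-s["position"]
print("shift tool",Rt.T@d,"tool y ang",np.degrees(np.arctan2(Rt[1,1],Rt[0,1])),"want",np.degrees(a),"mod 180")
E
```

```text
corners [0.66271737 0.06231839] [0.56006931 0.23373649] [0.38954824 0.12575684] [ 0.4979582  -0.04508164] sides [np.float64(0.19980187776160432), np.float64(0.20183419321444285), np.float64(0.20233265976370948), np.float64(0.19667320418100806)]
ctr [0.52757328 0.09418252] ang x -58.33927316538251 y -57.28383657931329
full [0.54038383 0.14393696]
pair [0.47832359 0.10599216]
bare [0.51553896 0.04409652]
full pred [0.53901949 0.14451625] pair [0.47723955 0.10562874] bare [0.51612706 0.04384879]
shift tool [-0.46917235 -0.32177681  0.06211889] tool y ang 72.19316117328671 want -57.8115548723479 mod 180
```

Request:
{"name": "servo_tool", "arguments": {
  "targets": [
    {"offset": [-0.469, -0.322, 0.03], "dr": [0, 0, -50]},
    {"offset": [-0.469, -0.322, 0.03], "dr": [0, 0, -50]},
    {"offset": [-0.469, -0.322, 0.03], "dr": [0, 0, -50]},
    {"offset": [-0.469, -0.322, 0.03], "dr": [0, 0, -50]},
    {"offset": [-0.469, -0.322, 0.03], "dr": [0, 0, -50]},
    {"offset": [-0.469, -0.322, 0.03], "dr": [0, 0, -50]},
    {"offset": [-0.469, -0.322, 0.03], "dr": [0, 0, -50]},
    {"offset": [-0.469, -0.322, 0.03], "dr": [0, 0, -50]},
    {"offset": [-0.469, -0.322, 0.03], "dr": [0, 0, -50]},
    {"offset": [-0.469, -0.322, 0.03], "dr": [0, 0, -50]},
    {"offset": [-0.469, -0.322, 0.03], "dr": [0, 0, -50]},
    {"offset": [-0.469, -0.322, 0.03], "dr": [0, 0, -50]},
    {"offset": [-0.469, -0.322, 0.03], "dr": [0, 0, -50]},
    {"offset": [-0.469, -0.322, 0.03], "dr": [0, 0, -50]},
    {"offset": [-0.469, -0.322, 0.03], "dr": [0, 0, -50]},
    {"offset": [-0.469, -0.322, 0.03], "dr": [0, 0, -50]},
    {"offset": [-0.469, -0.322, 0.03], "dr": [0, 0, -50]},
    {"offset": [-0.469, -0.322, 0.03], "dr": [0, 0, -50]}
  ],
  "gripper": -0.2
}}

```text
time_s: 1.6
position: [0.5376, 0.1461, 0.1922]
tcp_rot: [[-0.846, -0.534, -0.002], [-0.534, 0.846, 0.0], [0.002, 0.002, -1.0]]
force: [0.5, -0.2, 1.3]
opening: 0.605
grasp_force: 0.0
```

```bash
python3 - <<'E'
from h import *
from rig import bot, viewer
c=viewer.capture("wrist"); np.savez("pics/w1.npz",**c); cv2.imwrite("pics/w1.png",c["color"][:,:,::-1])
s=bot.read_state()
for k in ["time_s","position","tcp_rot","force","opening","joint_positions"]: print(k,np.round(s[k],4).tolist())
print(np.round(c["camera_matrix"],1).tolist(),np.round(c["R"],3).tolist(),np.round(-c["R"].T@c["t"],3))
E
```

```text
time_s 1.65
position [0.5376, 0.1464, 0.1923]
tcp_rot [[-0.8453, -0.5343, -0.0017], [-0.5343, 0.8453, 0.0003], [0.0012, 0.0012, -1.0]]
force [-0.3848, 0.898, -0.588]
opening 0.5996
joint_positions [3.7326, 27.2359, 93.6928, 0.0289, 59.166, -118.5777]
[[297.3, 0.0, 254.7], [0.0, 297.3, 189.0], [0.0, 0.0, 1.0]] [[-0.534, 0.846, 0.002], [0.815, 0.514, 0.267], [0.225, 0.144, -0.964]] [0.476 0.107 0.354]
```

View pics/w1.png

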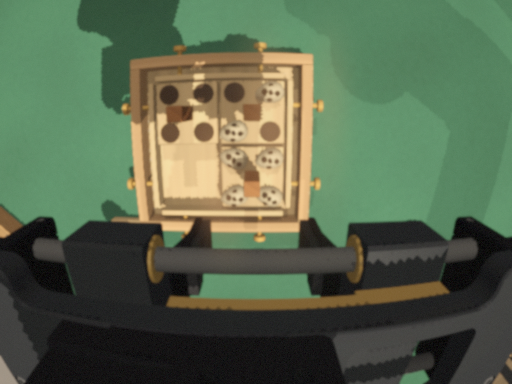

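The wrist view shows the tray square to the image. Posts are near (252,183) for full, (252,112) for the pair and (176,114) for bare.

```bash
python3 - <<'E'
from h import *
c=dict(np.load("pics/w1.npz")); im=c["color"]; hsv=cv2.cvtColor(im,cv2.COLOR_RGB2HSV)
ctr=np.array([.5276,.0942]); a=np.radians(-57.8); x=np.array([np.cos(a),np.sin(a)]); y=np.array([-x[1],x[0]])
for n,(u,v) in dict(full=(252,183),pair=(252,112),bare=(178,114)).items():
    b=hsv[v-20:v+20,u-20:u+20]; m=((b[...,0]<14)&(b[...,1]>125)&(b[...,2]>60)).astype(np.uint8)
    k,l,st,cc=cv2.connectedComponentsWithStats(m); i=1+np.argmax(st[1:,4]); s=st[i]
    print(n,"box",s[0]+u-20,s[1]+v-20,s[2:],"V per row",[int(b[r][l[r]==i][:,2].mean()) for r in range(s[1],s[1]+s[3])])
    for t in [(u,v)]: print("   pixel at .08 in tray mm",[round(1000*float((fray(c,t,.08)[:2]-ctr)@e),1) for e in (x,y)])
# predicted pixels of post tops/bases
def proj(X):
    p=c["R"]@X+c["t"]; th=np.arctan2(np.hypot(p[0],p[1]),p[2]); q=p[:2]/np.hypot(p[0],p[1])*th; K=c["camera_matrix"]
    return np.round([K[0,0]*q[0]+K[0,2],K[1,1]*q[1]+K[1,2]],1)
for n,(i,j) in dict(full=(-1,1),pair=(-1,-1),bare=(1,-1)).items():
    q=ctr+.0365*(i*x+j*y); print(n,proj(np.append(q,.08)),proj(np.append(q,.028)))
for i,j in ((1,1),(-1,1),(-1,-1),(1,-1)): print("corner",i,j,proj(np.append(ctr+.102*(i*x+j*y),.032)))
z=cv2.resize(im[40:240,110:335],None,fx=3,fy=3,interpolation=cv2.INTER_CUBIC); cv2.imwrite("pics/w1z.png",z[:,:,::-1])
E
```

```text
full box 245 171 [13 11 99] V per row [126, 123, 123, 122, 122, 122, 121, 122, 123, 136, 163]
   pixel at .08 in tray mm [-36.4, 32.9]
pair box 244 105 [ 15  14 112] V per row [138, 133, 134, 136, 137, 137, 137, 138, 138, 136, 136, 137, 139, 138]
   pixel at .08 in tray mm [-36.4, -34.0]
bare box 167 106 [ 24  17 309] V per row [127, 111, 104, 105, 109, 105, 106, 108, 107, 108, 110, 111, 111, 118, 122, 118, 113]
   pixel at .08 in tray mm [32.6, -33.6]
full [252.1 186.6] [252.4 174.6]
pair [252.1 109.3] [252.4 109.2]
bare [173.9 111.2] [186.2 110.5]
corner 1 1 [140.6 227.8]
corner -1 1 [307.6 229.4]
corner -1 -1 [313.2  51.3]
corner 1 -1 [129.8  57.3]
```

View pics/w1z.png

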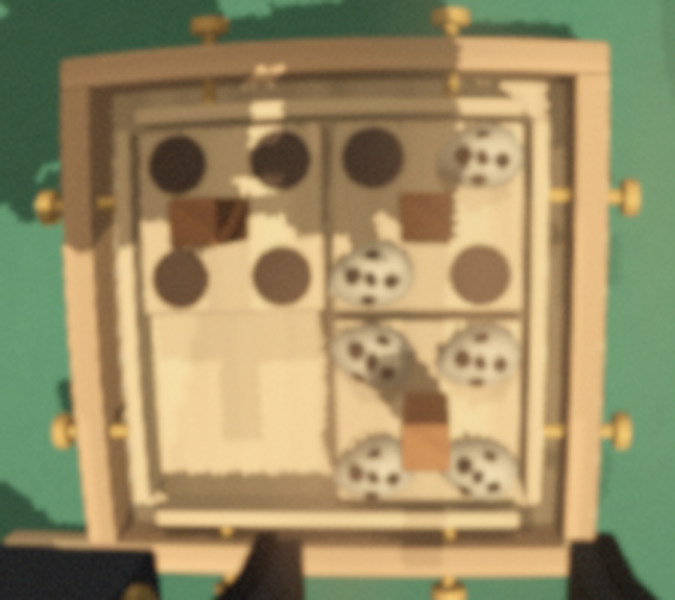

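The wrist camera reads 2.5 mm further along tray +y than the top view, for the posts and the tray alike, so I'll split the difference. Angle and x agree. Descending on the full carrier's post.

Request:
{"name": "servo_tool", "arguments": {
  "targets": [
    {"offset": [-0.0013, -0.0024, 0.03], "dr": [0, 0, 0]},
    {"offset": [-0.0013, -0.0024, 0.06], "dr": [0, 0, 0]},
    {"offset": [-0.0013, -0.0024, 0.09], "dr": [0, 0, 0]},
    {"offset": [-0.0013, -0.0024, 0.115], "dr": [0, 0, 0]},
    {"offset": [-0.0013, -0.0024, 0.13], "dr": [0, 0, 0]},
    {"offset": [-0.0013, -0.0024, 0.14], "dr": [0, 0, 0]},
    {"offset": [-0.0013, -0.0024, 0.145], "dr": [0, 0, 0]},
    {"offset": [-0.0013, -0.0024, 0.145], "dr": [0, 0, 0]},
    {"offset": [-0.0013, -0.0024, 0.145], "dr": [0, 0, 0]}
  ]
}}

```text
time_s: 2.4
position: [0.5419, 0.1443, 0.0483]
tcp_rot: [[-0.846, -0.534, 0.001], [-0.534, 0.846, 0.0], [-0.001, -0.001, -1.0]]
force: [-0.5, -0.4, 0.4]
opening: 0.599
grasp_force: 0.0
```

Request:
{"name": "servo_tool", "arguments": {
  "targets": [
    {"offset": [0, 0, 0], "dr": [0, 0, 0]},
    {"offset": [0, 0, 0], "dr": [0, 0, 0]},
    {"offset": [0, 0, 0], "dr": [0, 0, 0]},
    {"offset": [0, 0, 0], "dr": [0, 0, 0]},
    {"offset": [0, 0, 0], "dr": [0, 0, 0]},
    {"offset": [0, 0, 0], "dr": [0, 0, 0]},
    {"offset": [0, 0, 0], "dr": [0, 0, 0]},
    {"offset": [0, 0, 0], "dr": [0, 0, 0]}
  ],
  "gripper": 0.9
}}

```text
time_s: 3.07
position: [0.5415, 0.1437, 0.0477]
tcp_rot: [[-0.846, -0.533, -0.0], [-0.533, 0.846, 0.0], [0.0, 0.0, -1.0]]
force: [-0.1, 0.6, 1.5]
opening: 0.18
grasp_force: 30.0
```

Request:
{"name": "servo_tool", "arguments": {
  "targets": [
    {"offset": [0, -0.003, 0], "dr": [0, 0, 0]},
    {"offset": [0, -0.008, 0], "dr": [0, 0, 0]},
    {"offset": [0, -0.014, 0], "dr": [0, 0, 0]},
    {"offset": [0, -0.02, 0], "dr": [0, 0, 0]},
    {"offset": [0, -0.026, 0], "dr": [0, 0, 0]},
    {"offset": [0, -0.032, 0], "dr": [0, 0, 0]},
    {"offset": [0, -0.038, 0], "dr": [0, 0, 0]},
    {"offset": [0, -0.044, 0], "dr": [0, 0, 0]},
    {"offset": [0, -0.05, 0], "dr": [0, 0, 0]},
    {"offset": [0, -0.056, 0], "dr": [0, 0, 0]},
    {"offset": [0, -0.061, 0], "dr": [0, 0, 0]},
    {"offset": [0, -0.065, 0], "dr": [0, 0, 0]},
    {"offset": [0, -0.068, 0], "dr": [0, 0, 0]},
    {"offset": [0, -0.07, 0], "dr": [0, 0, 0]},
    {"offset": [0, -0.07, 0], "dr": [0, 0, 0]},
    {"offset": [0, -0.07, 0], "dr": [0, 0, 0]}
  ]
}}

```text
time_s: 4.4
position: [0.5793, 0.0839, 0.0477]
tcp_rot: [[-0.846, -0.533, 0.001], [-0.533, 0.846, -0.001], [-0.0, -0.001, -1.0]]
force: [-0.5, -1.9, 4.2]
opening: 0.186
grasp_force: 30.0
```

Request:
{"name": "servo_tool", "arguments": {
  "targets": [
    {"offset": [0, -0.0005, 0], "dr": [0, 0, 0]},
    {"offset": [0, -0.001, 0], "dr": [0, 0, 0]},
    {"offset": [0, -0.0015, 0], "dr": [0, 0, 0]},
    {"offset": [0, -0.002, 0], "dr": [0, 0, 0]},
    {"offset": [0, -0.002, 0], "dr": [0, 0, 0]}
  ]
}}

```text
time_s: 4.82
position: [0.5797, 0.0832, 0.0477]
tcp_rot: [[-0.846, -0.533, -0.0], [-0.533, 0.846, 0.0], [-0.0, 0.001, -1.0]]
force: [-0.9, 1.4, 5.1]
opening: 0.18
grasp_force: 30.0
```

Request:
{"name": "servo_tool", "arguments": {
  "targets": [
    {"offset": [0, -0.0005, 0], "dr": [0, 0, 0]},
    {"offset": [0, -0.001, 0], "dr": [0, 0, 0]},
    {"offset": [0, -0.001, 0], "dr": [0, 0, 0]}
  ]
}}

```text
time_s: 5.07
position: [0.5802, 0.0824, 0.0477]
tcp_rot: [[-0.846, -0.533, -0.0], [-0.533, 0.846, 0.0], [0.0, 0.001, -1.0]]
force: [-1.6, 2.1, 5.5]
opening: 0.183
grasp_force: 30.0
```

Request:
{"name": "servo_tool", "arguments": {
  "targets": [
    {"offset": [0, -0.0005, 0], "dr": [0, 0, 0]},
    {"offset": [0, -0.001, 0], "dr": [0, 0, 0]},
    {"offset": [0, -0.001, 0], "dr": [0, 0, 0]}
  ]
}}

```text
time_s: 5.32
position: [0.5807, 0.0816, 0.0477]
tcp_rot: [[-0.846, -0.533, -0.0], [-0.533, 0.846, 0.0], [0.0, 0.001, -1.0]]
force: [-0.7, 2.3, 6.2]
opening: 0.18
grasp_force: 30.0
```

Request:
{"name": "servo_tool", "arguments": {
  "targets": [
    {"offset": [0, -0.0005, 0], "dr": [0, 0, 0]},
    {"offset": [0, -0.001, 0], "dr": [0, 0, 0]},
    {"offset": [0, -0.001, 0], "dr": [0, 0, 0]}
  ]
}}

```text
time_s: 5.57
position: [0.5811, 0.0809, 0.0477]
tcp_rot: [[-0.846, -0.533, -0.001], [-0.533, 0.846, 0.001], [0.0, 0.001, -1.0]]
force: [-1.0, 1.3, 5.3]
opening: 0.18
grasp_force: 30.0
```

Request:
{"name": "servo_tool", "arguments": {
  "targets": [
    {"offset": [0, -0.0005, 0], "dr": [0, 0, 0]},
    {"offset": [0, -0.001, 0], "dr": [0, 0, 0]},
    {"offset": [0, -0.001, 0], "dr": [0, 0, 0]}
  ]
}}

```text
time_s: 5.82
position: [0.5811, 0.0808, 0.0477]
tcp_rot: [[-0.846, -0.532, -0.001], [-0.532, 0.846, 0.002], [0.0, 0.002, -1.0]]
force: [-2.4, 4.5, 5.8]
opening: 0.18
grasp_force: 30.0
```

Request:
{"name": "servo_tool", "arguments": {
  "targets": [
    {"offset": [0, -0.0005, 0], "dr": [0, 0, 0]},
    {"offset": [0, -0.001, 0], "dr": [0, 0, 0]},
    {"offset": [0, -0.001, 0], "dr": [0, 0, 0]}
  ]
}}

```text
time_s: 6.07
position: [0.5812, 0.0808, 0.0477]
tcp_rot: [[-0.847, -0.532, -0.002], [-0.532, 0.847, 0.003], [0.0, 0.004, -1.0]]
force: [-2.0, 6.7, 7.0]
opening: 0.18
grasp_force: 30.0
```

Request:
{"name": "servo_tool", "arguments": {
  "targets": [
    {"offset": [0, -0.0005, 0], "dr": [0, 0, 0]},
    {"offset": [0, -0.001, 0], "dr": [0, 0, 0]},
    {"offset": [0, -0.001, 0], "dr": [0, 0, 0]},
    {"offset": [0, -0.001, 0], "dr": [0, 0, 0]}
  ]
}}

```text
time_s: 6.4
position: [0.5812, 0.0807, 0.0478]
tcp_rot: [[-0.847, -0.532, -0.003], [-0.532, 0.847, 0.004], [0.001, 0.005, -1.0]]
force: [-3.1, 9.6, 8.4]
opening: 0.181
grasp_force: 30.0
```

Request:
{"name": "servo_tool", "arguments": {
  "targets": [
    {"offset": [0, 0.001, 0], "dr": [0, 0, 0]},
    {"offset": [0, 0.002, 0], "dr": [0, 0, 0]},
    {"offset": [0, 0.0025, 0], "dr": [0, 0, 0]},
    {"offset": [0, 0.0025, 0], "dr": [0, 0, 0]}
  ]
}}

```text
time_s: 6.73
position: [0.5811, 0.0809, 0.0477]
tcp_rot: [[-0.846, -0.533, -0.001], [-0.533, 0.846, 0.001], [0.0, 0.001, -1.0]]
force: [-2.3, 3.0, 5.4]
opening: 0.178
grasp_force: 30.0
```

Request:
{"name": "servo_tool", "arguments": {
  "targets": [
    {"offset": [0, 0, 0], "dr": [0, 0, 0]},
    {"offset": [0, 0, 0], "dr": [0, 0, 0]},
    {"offset": [0, 0, 0], "dr": [0, 0, 0]},
    {"offset": [0, 0, 0], "dr": [0, 0, 0]},
    {"offset": [0, 0, 0], "dr": [0, 0, 0]},
    {"offset": [0, 0, 0], "dr": [0, 0, 0]}
  ],
  "gripper": -0.2
}}

```text
time_s: 7.23
position: [0.5817, 0.0797, 0.0473]
tcp_rot: [[-0.846, -0.533, -0.0], [-0.533, 0.846, -0.0], [0.0, 0.0, -1.0]]
force: [0.4, -0.6, 0.2]
opening: 0.542
grasp_force: 0.0
```

Request:
{"name": "servo_tool", "arguments": {
  "targets": [
    {"offset": [0, 0, -0.03], "dr": [0, 0, 0]},
    {"offset": [0, 0, -0.06], "dr": [0, 0, 0]},
    {"offset": [0, 0, -0.08], "dr": [0, 0, 0]},
    {"offset": [0.02, 0.02, -0.08], "dr": [0, 0, 7]},
    {"offset": [0.04, 0.04, -0.08], "dr": [0, 0, 14]},
    {"offset": [0.06, 0.06, -0.08], "dr": [0, 0, 21]},
    {"offset": [0.0734, 0.0766, -0.08], "dr": [0, 0, 28]},
    {"offset": [0.0734, 0.0766, -0.08], "dr": [0, 0, 35]},
    {"offset": [0.0734, 0.0766, -0.08], "dr": [0, 0, 42]},
    {"offset": [0.0734, 0.0766, -0.08], "dr": [0, 0, 49]},
    {"offset": [0.0734, 0.0766, -0.08], "dr": [0, 0, 56]},
    {"offset": [0.0734, 0.0766, -0.08], "dr": [0, 0, 63]},
    {"offset": [0.0734, 0.0766, -0.08], "dr": [0, 0, 70]},
    {"offset": [0.0734, 0.0766, -0.08], "dr": [0, 0, 77]},
    {"offset": [0.0734, 0.0766, -0.08], "dr": [0, 0, 84]},
    {"offset": [0.0734, 0.0766, -0.08], "dr": [0, 0, 90]},
    {"offset": [0.0734, 0.0766, -0.08], "dr": [0, 0, 90]},
    {"offset": [0.0734, 0.0766, -0.08], "dr": [0, 0, 90]}
  ]
}}

```text
time_s: 8.73
position: [0.4789, 0.1054, 0.1276]
tcp_rot: [[-0.535, 0.845, 0.0], [0.845, 0.535, -0.0], [-0.0, 0.0, -1.0]]
force: [-0.2, -0.3, 0.1]
opening: 0.598
grasp_force: 0.0
```

```bash
python3 - <<'E'
from h import *
from rig import bot, viewer
c=viewer.capture("wrist"); np.savez("pics/w2.npz",**c); cv2.imwrite("pics/w2.png",c["color"][:,:,::-1])
c=viewer.capture("top"); np.savez("pics/t2.npz",**c)
s=bot.read_state(); print(np.round(s["position"],4),np.round(s["tcp_rot"],3).tolist())
E
```

```text
[0.4788 0.1055 0.1275] [[-0.535, 0.845, 0.0], [0.845, 0.535, -0.0], [-0.0, -0.0, -1.0]]
```

View pics/w2.png

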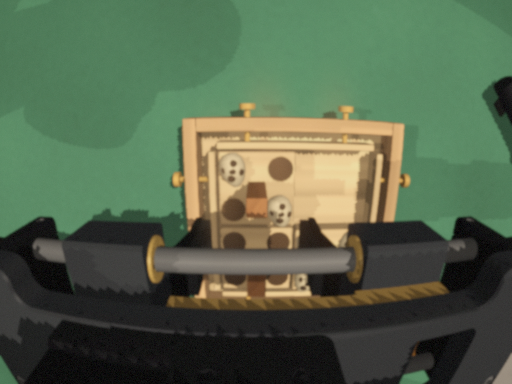

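Pair post at (257,205), centred between the fingers at about x=200 and x=318. The place beyond it, place_b, is empty. Descending to grip.

Request:
{"name": "servo_tool", "arguments": {
  "targets": [
    {"offset": [0, 0, 0.025], "dr": [0, 0, 0]},
    {"offset": [0, 0, 0.05], "dr": [0, 0, 0]},
    {"offset": [0, 0, 0.068], "dr": [0, 0, 0]},
    {"offset": [0, 0, 0.077], "dr": [0, 0, 0]},
    {"offset": [0, 0, 0.08], "dr": [0, 0, 0]},
    {"offset": [0, 0, 0.08], "dr": [0, 0, 0]},
    {"offset": [0, 0, 0.08], "dr": [0, 0, 0]}
  ]
}}

```text
time_s: 9.42
position: [0.4794, 0.1055, 0.0481]
tcp_rot: [[-0.533, 0.846, 0.001], [0.846, 0.533, -0.0], [-0.001, 0.001, -1.0]]
force: [0.0, 0.4, 0.4]
opening: 0.599
grasp_force: 0.0
```

Request:
{"name": "servo_tool", "arguments": {
  "targets": [
    {"offset": [0, 0, 0], "dr": [0, 0, 0]},
    {"offset": [0, 0, 0], "dr": [0, 0, 0]},
    {"offset": [0, 0, 0], "dr": [0, 0, 0]},
    {"offset": [0, 0, 0], "dr": [0, 0, 0]},
    {"offset": [0, 0, 0], "dr": [0, 0, 0]},
    {"offset": [0, 0, 0], "dr": [0, 0, 0]},
    {"offset": [0, 0, 0], "dr": [0, 0, 0]},
    {"offset": [0, 0, 0], "dr": [0, 0, 0]}
  ],
  "gripper": 0.9
}}

```text
time_s: 10.08
position: [0.4791, 0.1056, 0.0477]
tcp_rot: [[-0.533, 0.846, 0.001], [0.846, 0.533, 0.0], [-0.0, 0.0, -1.0]]
force: [0.1, 0.8, 1.2]
opening: 0.177
grasp_force: 30.0
```

Request:
{"name": "servo_tool", "arguments": {
  "targets": [
    {"offset": [0, 0.003, 0], "dr": [0, 0, 0]},
    {"offset": [0, 0.008, 0], "dr": [0, 0, 0]},
    {"offset": [0, 0.014, 0], "dr": [0, 0, 0]},
    {"offset": [0, 0.02, 0], "dr": [0, 0, 0]},
    {"offset": [0, 0.026, 0], "dr": [0, 0, 0]},
    {"offset": [0, 0.032, 0], "dr": [0, 0, 0]},
    {"offset": [0, 0.038, 0], "dr": [0, 0, 0]},
    {"offset": [0, 0.044, 0], "dr": [0, 0, 0]},
    {"offset": [0, 0.05, 0], "dr": [0, 0, 0]},
    {"offset": [0, 0.056, 0], "dr": [0, 0, 0]},
    {"offset": [0, 0.061, 0], "dr": [0, 0, 0]},
    {"offset": [0, 0.065, 0], "dr": [0, 0, 0]},
    {"offset": [0, 0.068, 0], "dr": [0, 0, 0]},
    {"offset": [0, 0.07, 0], "dr": [0, 0, 0]},
    {"offset": [0, 0.07, 0], "dr": [0, 0, 0]},
    {"offset": [0, 0.07, 0], "dr": [0, 0, 0]}
  ]
}}

```text
time_s: 11.42
position: [0.539, 0.1434, 0.0477]
tcp_rot: [[-0.533, 0.846, 0.002], [0.846, 0.533, 0.001], [-0.0, 0.002, -1.0]]
force: [-0.5, 0.1, 3.7]
opening: 0.181
grasp_force: 30.0
```

Request:
{"name": "servo_tool", "arguments": {
  "targets": [
    {"offset": [0, 0.0005, 0], "dr": [0, 0, 0]},
    {"offset": [0, 0.001, 0], "dr": [0, 0, 0]},
    {"offset": [0, 0.0015, 0], "dr": [0, 0, 0]},
    {"offset": [0, 0.002, 0], "dr": [0, 0, 0]},
    {"offset": [0, 0.002, 0], "dr": [0, 0, 0]}
  ]
}}

```text
time_s: 11.83
position: [0.5394, 0.1437, 0.0477]
tcp_rot: [[-0.533, 0.846, -0.001], [0.846, 0.533, -0.0], [0.0, -0.001, -1.0]]
force: [-1.7, -0.5, 6.8]
opening: 0.181
grasp_force: 30.0
```

Request:
{"name": "servo_tool", "arguments": {
  "targets": [
    {"offset": [0, 0.0005, 0], "dr": [0, 0, 0]},
    {"offset": [0, 0.001, 0], "dr": [0, 0, 0]},
    {"offset": [0, 0.001, 0], "dr": [0, 0, 0]}
  ]
}}

```text
time_s: 12.08
position: [0.5402, 0.1442, 0.0477]
tcp_rot: [[-0.533, 0.846, -0.001], [0.846, 0.533, -0.0], [0.0, -0.001, -1.0]]
force: [-2.1, -0.3, 6.9]
opening: 0.181
grasp_force: 30.0
```

Request:
{"name": "servo_tool", "arguments": {
  "targets": [
    {"offset": [0, 0.0005, 0], "dr": [0, 0, 0]},
    {"offset": [0, 0.001, 0], "dr": [0, 0, 0]},
    {"offset": [0, 0.001, 0], "dr": [0, 0, 0]}
  ]
}}

```text
time_s: 12.33
position: [0.5411, 0.1447, 0.0477]
tcp_rot: [[-0.533, 0.846, -0.001], [0.846, 0.533, -0.0], [0.0, -0.001, -1.0]]
force: [-1.9, -1.3, 5.5]
opening: 0.181
grasp_force: 30.0
```

Request:
{"name": "servo_tool", "arguments": {
  "targets": [
    {"offset": [0, 0.0005, 0], "dr": [0, 0, 0]},
    {"offset": [0, 0.001, 0], "dr": [0, 0, 0]},
    {"offset": [0, 0.001, 0], "dr": [0, 0, 0]}
  ]
}}

```text
time_s: 12.58
position: [0.5419, 0.1453, 0.0477]
tcp_rot: [[-0.533, 0.846, -0.001], [0.846, 0.533, -0.0], [0.0, -0.001, -1.0]]
force: [-1.8, 0.0, 5.6]
opening: 0.182
grasp_force: 30.0
```

Request:
{"name": "servo_tool", "arguments": {
  "targets": [
    {"offset": [0, 0.0005, 0], "dr": [0, 0, 0]},
    {"offset": [0, 0.001, 0], "dr": [0, 0, 0]},
    {"offset": [0, 0.001, 0], "dr": [0, 0, 0]}
  ]
}}

```text
time_s: 12.83
position: [0.5428, 0.1458, 0.0477]
tcp_rot: [[-0.533, 0.846, -0.001], [0.846, 0.533, -0.0], [0.0, -0.001, -1.0]]
force: [-1.9, -0.7, 6.0]
opening: 0.182
grasp_force: 30.0
```

Request:
{"name": "servo_tool", "arguments": {
  "targets": [
    {"offset": [0, 0.0005, 0], "dr": [0, 0, 0]},
    {"offset": [0, 0.001, 0], "dr": [0, 0, 0]},
    {"offset": [0, 0.001, 0], "dr": [0, 0, 0]}
  ]
}}

```text
time_s: 13.08
position: [0.5436, 0.1464, 0.0477]
tcp_rot: [[-0.533, 0.846, -0.001], [0.846, 0.533, -0.0], [0.0, -0.001, -1.0]]
force: [-1.0, -2.0, 6.3]
opening: 0.18
grasp_force: 30.0
```

Still sliding freely with only friction. Going on in the same small steps.

Request:
{"name": "servo_tool", "arguments": {
  "targets": [
    {"offset": [0, 0.0005, 0], "dr": [0, 0, 0]},
    {"offset": [0, 0.001, 0], "dr": [0, 0, 0]},
    {"offset": [0, 0.001, 0], "dr": [0, 0, 0]}
  ]
}}

```text
time_s: 13.33
position: [0.5445, 0.1469, 0.0477]
tcp_rot: [[-0.533, 0.846, -0.001], [0.846, 0.533, -0.0], [0.0, -0.001, -1.0]]
force: [-1.6, -1.2, 6.2]
opening: 0.183
grasp_force: 30.0
```

Request:
{"name": "servo_tool", "arguments": {
  "targets": [
    {"offset": [0, 0.0005, 0], "dr": [0, 0, 0]},
    {"offset": [0, 0.001, 0], "dr": [0, 0, 0]},
    {"offset": [0, 0.001, 0], "dr": [0, 0, 0]}
  ]
}}

```text
time_s: 13.58
position: [0.5453, 0.1474, 0.0477]
tcp_rot: [[-0.533, 0.846, -0.001], [0.846, 0.533, -0.0], [0.0, -0.001, -1.0]]
force: [-1.6, -1.2, 6.2]
opening: 0.189
grasp_force: 30.0
```

Request:
{"name": "servo_tool", "arguments": {
  "targets": [
    {"offset": [0, 0.0005, 0], "dr": [0, 0, 0]},
    {"offset": [0, 0.001, 0], "dr": [0, 0, 0]},
    {"offset": [0, 0.001, 0], "dr": [0, 0, 0]}
  ]
}}

```text
time_s: 13.83
position: [0.5454, 0.1475, 0.0477]
tcp_rot: [[-0.533, 0.846, -0.003], [0.846, 0.533, -0.001], [0.0, -0.003, -1.0]]
force: [-3.6, -4.0, 7.5]
opening: 0.18
grasp_force: 30.0
```

Request:
{"name": "servo_tool", "arguments": {
  "targets": [
    {"offset": [0, 0.0005, 0], "dr": [0, 0, 0]},
    {"offset": [0, 0.001, 0], "dr": [0, 0, 0]},
    {"offset": [0, 0.0015, 0], "dr": [0, 0, 0]},
    {"offset": [0, 0.002, 0], "dr": [0, 0, 0]},
    {"offset": [0, 0.002, 0], "dr": [0, 0, 0]},
    {"offset": [0, 0.002, 0], "dr": [0, 0, 0]}
  ]
}}

```text
time_s: 14.33
position: [0.5454, 0.1476, 0.0478]
tcp_rot: [[-0.534, 0.846, -0.006], [0.846, 0.534, -0.003], [0.001, -0.007, -1.0]]
force: [-5.3, -6.8, 10.1]
opening: 0.182
grasp_force: 30.0
```

Request:
{"name": "servo_tool", "arguments": {
  "targets": [
    {"offset": [0, -0.001, 0], "dr": [0, 0, 0]},
    {"offset": [0, -0.002, 0], "dr": [0, 0, 0]},
    {"offset": [0, -0.0025, 0], "dr": [0, 0, 0]},
    {"offset": [0, -0.0025, 0], "dr": [0, 0, 0]}
  ]
}}

```text
time_s: 14.67
position: [0.5454, 0.1474, 0.0477]
tcp_rot: [[-0.533, 0.846, -0.001], [0.846, 0.533, -0.001], [0.0, -0.002, -1.0]]
force: [-1.4, -1.1, 6.6]
opening: 0.18
grasp_force: 30.0
```

Request:
{"name": "servo_tool", "arguments": {
  "targets": [
    {"offset": [0, 0, 0], "dr": [0, 0, 0]},
    {"offset": [0, 0, 0], "dr": [0, 0, 0]},
    {"offset": [0, 0, 0], "dr": [0, 0, 0]},
    {"offset": [0, 0, 0], "dr": [0, 0, 0]},
    {"offset": [0, 0, 0], "dr": [0, 0, 0]},
    {"offset": [0, 0, 0], "dr": [0, 0, 0]}
  ],
  "gripper": -0.2
}}

```text
time_s: 15.17
position: [0.5461, 0.1479, 0.0473]
tcp_rot: [[-0.533, 0.846, -0.0], [0.846, 0.533, 0.0], [0.0, -0.0, -1.0]]
force: [0.4, 0.1, 0.7]
opening: 0.542
grasp_force: 0.0
```

Request:
{"name": "servo_tool", "arguments": {
  "targets": [
    {"offset": [0, 0, -0.03], "dr": [0, 0, 0]},
    {"offset": [0, 0, -0.06], "dr": [0, 0, 0]},
    {"offset": [0, 0, -0.08], "dr": [0, 0, 0]},
    {"offset": [-0.02, -0.02, -0.08], "dr": [0, 0, -7]},
    {"offset": [-0.04, -0.04, -0.08], "dr": [0, 0, -14]},
    {"offset": [-0.06, -0.06, -0.08], "dr": [0, 0, -21]},
    {"offset": [-0.073, -0.0796, -0.08], "dr": [0, 0, -28]},
    {"offset": [-0.073, -0.0796, -0.08], "dr": [0, 0, -35]},
    {"offset": [-0.073, -0.0796, -0.08], "dr": [0, 0, -42]},
    {"offset": [-0.073, -0.0796, -0.08], "dr": [0, 0, -49]},
    {"offset": [-0.073, -0.0796, -0.08], "dr": [0, 0, -56]},
    {"offset": [-0.073, -0.0796, -0.08], "dr": [0, 0, -63]},
    {"offset": [-0.073, -0.0796, -0.08], "dr": [0, 0, -70]},
    {"offset": [-0.073, -0.0796, -0.08], "dr": [0, 0, -77]},
    {"offset": [-0.073, -0.0796, -0.08], "dr": [0, 0, -84]},
    {"offset": [-0.073, -0.0796, -0.08], "dr": [0, 0, -90]},
    {"offset": [-0.073, -0.0796, -0.08], "dr": [0, 0, -90]},
    {"offset": [-0.073, -0.0796, -0.08], "dr": [0, 0, -90]}
  ]
}}

```text
time_s: 16.67
position: [0.5176, 0.0437, 0.1275]
tcp_rot: [[-0.848, -0.53, -0.0], [-0.53, 0.848, 0.0], [0.0, 0.0, -1.0]]
force: [0.0, 0.1, -0.1]
opening: 0.599
grasp_force: 0.0
```

```bash
python3 - <<'E'
from h import *
from rig import bot, viewer
c=viewer.capture("wrist"); cv2.imwrite("pics/w3.png",c["color"][:,:,::-1])
s=bot.read_state(); print(np.round(s["position"],4),np.round(s["tcp_rot"],3).tolist())
E
```

```text
[0.5176 0.0437 0.1275] [[-0.848, -0.531, -0.0], [-0.531, 0.848, 0.0], [0.0, 0.0, -1.0]]
```

View pics/w3.png

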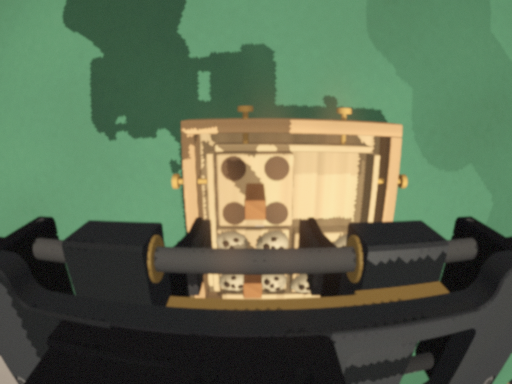

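The bare carrier's post is at (256,205), centred between the fingers, and place_opposite to its right is free. Descend, grip, and slide along tool +y (tray -x).

Request:
{"name": "servo_tool", "arguments": {
  "targets": [
    {"offset": [0, 0, 0.025], "dr": [0, 0, 0]},
    {"offset": [0, 0, 0.05], "dr": [0, 0, 0]},
    {"offset": [0, 0, 0.068], "dr": [0, 0, 0]},
    {"offset": [0, 0, 0.077], "dr": [0, 0, 0]},
    {"offset": [0, 0, 0.08], "dr": [0, 0, 0]},
    {"offset": [0, 0, 0.08], "dr": [0, 0, 0]},
    {"offset": [0, 0, 0.08], "dr": [0, 0, 0]}
  ]
}}

```text
time_s: 17.3
position: [0.5182, 0.0436, 0.0481]
tcp_rot: [[-0.847, -0.532, 0.001], [-0.532, 0.847, -0.0], [-0.001, -0.001, -1.0]]
force: [-0.4, -0.4, 0.2]
opening: 0.603
grasp_force: 0.0
```

Request:
{"name": "servo_tool", "arguments": {
  "targets": [
    {"offset": [0, 0, 0], "dr": [0, 0, 0]},
    {"offset": [0, 0, 0], "dr": [0, 0, 0]},
    {"offset": [0, 0, 0], "dr": [0, 0, 0]},
    {"offset": [0, 0, 0], "dr": [0, 0, 0]},
    {"offset": [0, 0, 0], "dr": [0, 0, 0]},
    {"offset": [0, 0, 0], "dr": [0, 0, 0]},
    {"offset": [0, 0, 0], "dr": [0, 0, 0]},
    {"offset": [0, 0, 0], "dr": [0, 0, 0]}
  ],
  "gripper": 0.9
}}

```text
time_s: 17.97
position: [0.5176, 0.0437, 0.0477]
tcp_rot: [[-0.846, -0.533, 0.0], [-0.533, 0.846, 0.0], [-0.0, -0.0, -1.0]]
force: [-0.5, -0.3, 1.6]
opening: 0.182
grasp_force: 30.0
```

Request:
{"name": "servo_tool", "arguments": {
  "targets": [
    {"offset": [0, 0.003, 0], "dr": [0, 0, 0]},
    {"offset": [0, 0.008, 0], "dr": [0, 0, 0]},
    {"offset": [0, 0.014, 0], "dr": [0, 0, 0]},
    {"offset": [0, 0.02, 0], "dr": [0, 0, 0]},
    {"offset": [0, 0.026, 0], "dr": [0, 0, 0]},
    {"offset": [0, 0.032, 0], "dr": [0, 0, 0]},
    {"offset": [0, 0.038, 0], "dr": [0, 0, 0]},
    {"offset": [0, 0.044, 0], "dr": [0, 0, 0]},
    {"offset": [0, 0.05, 0], "dr": [0, 0, 0]},
    {"offset": [0, 0.056, 0], "dr": [0, 0, 0]},
    {"offset": [0, 0.061, 0], "dr": [0, 0, 0]},
    {"offset": [0, 0.065, 0], "dr": [0, 0, 0]},
    {"offset": [0, 0.068, 0], "dr": [0, 0, 0]},
    {"offset": [0, 0.07, 0], "dr": [0, 0, 0]},
    {"offset": [0, 0.07, 0], "dr": [0, 0, 0]},
    {"offset": [0, 0.07, 0], "dr": [0, 0, 0]}
  ]
}}

```text
time_s: 19.3
position: [0.4801, 0.1034, 0.0476]
tcp_rot: [[-0.847, -0.532, -0.0], [-0.532, 0.847, 0.001], [0.0, 0.001, -1.0]]
force: [0.0, 2.0, 4.3]
opening: 0.183
grasp_force: 30.0
```

Request:
{"name": "servo_tool", "arguments": {
  "targets": [
    {"offset": [0, 0.0005, 0], "dr": [0, 0, 0]},
    {"offset": [0, 0.001, 0], "dr": [0, 0, 0]},
    {"offset": [0, 0.0015, 0], "dr": [0, 0, 0]},
    {"offset": [0, 0.002, 0], "dr": [0, 0, 0]},
    {"offset": [0, 0.002, 0], "dr": [0, 0, 0]}
  ]
}}

```text
time_s: 19.72
position: [0.4797, 0.1044, 0.0477]
tcp_rot: [[-0.846, -0.533, 0.001], [-0.533, 0.846, -0.0], [-0.001, -0.001, -1.0]]
force: [0.7, -1.6, 5.9]
opening: 0.184
grasp_force: 30.0
```

Request:
{"name": "servo_tool", "arguments": {
  "targets": [
    {"offset": [0, 0.0005, 0], "dr": [0, 0, 0]},
    {"offset": [0, 0.001, 0], "dr": [0, 0, 0]},
    {"offset": [0, 0.001, 0], "dr": [0, 0, 0]}
  ]
}}

```text
time_s: 19.97
position: [0.479, 0.1055, 0.0476]
tcp_rot: [[-0.846, -0.533, 0.001], [-0.533, 0.846, -0.0], [-0.001, -0.0, -1.0]]
force: [1.8, -1.8, 4.7]
opening: 0.18
grasp_force: 30.0
```

Request:
{"name": "servo_tool", "arguments": {
  "targets": [
    {"offset": [0, 0.0005, 0], "dr": [0, 0, 0]},
    {"offset": [0, 0.001, 0], "dr": [0, 0, 0]},
    {"offset": [0, 0.001, 0], "dr": [0, 0, 0]}
  ]
}}

```text
time_s: 20.22
position: [0.4785, 0.1063, 0.0476]
tcp_rot: [[-0.846, -0.533, 0.001], [-0.533, 0.846, -0.0], [-0.001, -0.0, -1.0]]
force: [1.4, -1.7, 5.1]
opening: 0.183
grasp_force: 30.0
```

Request:
{"name": "servo_tool", "arguments": {
  "targets": [
    {"offset": [0, 0.0005, 0], "dr": [0, 0, 0]},
    {"offset": [0, 0.001, 0], "dr": [0, 0, 0]},
    {"offset": [0, 0.001, 0], "dr": [0, 0, 0]}
  ]
}}

```text
time_s: 20.47
position: [0.478, 0.1072, 0.0476]
tcp_rot: [[-0.846, -0.533, 0.001], [-0.533, 0.846, -0.0], [-0.001, -0.0, -1.0]]
force: [0.2, -1.7, 5.6]
opening: 0.181
grasp_force: 30.0
```

Request:
{"name": "servo_tool", "arguments": {
  "targets": [
    {"offset": [0, 0.0005, 0], "dr": [0, 0, 0]},
    {"offset": [0, 0.001, 0], "dr": [0, 0, 0]},
    {"offset": [0, 0.001, 0], "dr": [0, 0, 0]}
  ]
}}

```text
time_s: 20.72
position: [0.4774, 0.108, 0.0476]
tcp_rot: [[-0.846, -0.533, 0.001], [-0.533, 0.846, -0.0], [-0.001, -0.0, -1.0]]
force: [1.4, -1.4, 4.8]
opening: 0.178
grasp_force: 30.0
```

Request:
{"name": "servo_tool", "arguments": {
  "targets": [
    {"offset": [0, 0.0005, 0], "dr": [0, 0, 0]},
    {"offset": [0, 0.001, 0], "dr": [0, 0, 0]},
    {"offset": [0, 0.001, 0], "dr": [0, 0, 0]}
  ]
}}

```text
time_s: 20.97
position: [0.4774, 0.1082, 0.0477]
tcp_rot: [[-0.846, -0.533, 0.002], [-0.533, 0.846, -0.001], [-0.001, -0.002, -1.0]]
force: [2.2, -5.8, 5.1]
opening: 0.182
grasp_force: 30.0
```

Butted at (0.4774, 0.1081). Press a little more and hold, then relax, release and lift clear.

Request:
{"name": "servo_tool", "arguments": {
  "targets": [
    {"offset": [0, 0.0005, 0], "dr": [0, 0, 0]},
    {"offset": [0, 0.001, 0], "dr": [0, 0, 0]},
    {"offset": [0, 0.0015, 0], "dr": [0, 0, 0]},
    {"offset": [0, 0.002, 0], "dr": [0, 0, 0]},
    {"offset": [0, 0.002, 0], "dr": [0, 0, 0]},
    {"offset": [0, 0.002, 0], "dr": [0, 0, 0]}
  ]
}}

```text
time_s: 21.47
position: [0.4774, 0.1085, 0.0478]
tcp_rot: [[-0.845, -0.534, 0.003], [-0.534, 0.845, -0.003], [-0.001, -0.004, -1.0]]
force: [2.7, -11.0, 4.3]
opening: 0.18
grasp_force: 30.0
```

Request:
{"name": "servo_tool", "arguments": {
  "targets": [
    {"offset": [0, -0.001, 0], "dr": [0, 0, 0]},
    {"offset": [0, -0.002, 0], "dr": [0, 0, 0]},
    {"offset": [0, -0.0025, 0], "dr": [0, 0, 0]},
    {"offset": [0, -0.0025, 0], "dr": [0, 0, 0]}
  ]
}}

```text
time_s: 21.8
position: [0.4775, 0.1082, 0.0476]
tcp_rot: [[-0.846, -0.533, 0.001], [-0.533, 0.846, -0.0], [-0.001, -0.001, -1.0]]
force: [1.2, -4.1, 4.7]
opening: 0.183
grasp_force: 30.0
```

Request:
{"name": "servo_tool", "arguments": {
  "targets": [
    {"offset": [0, 0, 0], "dr": [0, 0, 0]},
    {"offset": [0, 0, 0], "dr": [0, 0, 0]},
    {"offset": [0, 0, 0], "dr": [0, 0, 0]},
    {"offset": [0, 0, 0], "dr": [0, 0, 0]},
    {"offset": [0, 0, 0], "dr": [0, 0, 0]},
    {"offset": [0, 0, 0], "dr": [0, 0, 0]}
  ],
  "gripper": -0.2
}}

```text
time_s: 22.3
position: [0.4764, 0.1087, 0.0473]
tcp_rot: [[-0.846, -0.533, -0.001], [-0.533, 0.846, 0.0], [0.001, 0.001, -1.0]]
force: [-0.5, 1.1, -0.9]
opening: 0.539
grasp_force: 0.0
```

Request:
{"name": "servo_tool", "arguments": {
  "targets": [
    {"offset": [0, 0, -0.03], "dr": [0, 0, 0]},
    {"offset": [0, 0, -0.06], "dr": [0, 0, 0]},
    {"offset": [0, 0, -0.09], "dr": [0, 0, 0]},
    {"offset": [0, 0, -0.12], "dr": [0, 0, 0]},
    {"offset": [0, 0, -0.15], "dr": [0, 0, 0]},
    {"offset": [0, 0.04, -0.15], "dr": [0, 0, 0]},
    {"offset": [0, 0.08, -0.15], "dr": [0, 0, 0]},
    {"offset": [0, 0.12, -0.15], "dr": [0, 0, 0]},
    {"offset": [0, 0.16, -0.15], "dr": [0, 0, 0]},
    {"offset": [0, 0.2, -0.15], "dr": [0, 0, 0]},
    {"offset": [0, 0.24, -0.15], "dr": [0, 0, 0]},
    {"offset": [0, 0.24, -0.15], "dr": [0, 0, 0]}
  ]
}}

```text
time_s: 23.3
position: [0.3441, 0.3159, 0.1975]
tcp_rot: [[-0.843, -0.539, -0.003], [-0.539, 0.843, 0.002], [0.001, 0.003, -1.0]]
force: [-0.0, -0.5, 0.7]
opening: 0.604
grasp_force: 0.0
```

```bash
python3 - <<'E'
from h import *
from rig import bot, viewer
c=viewer.capture("top"); im=c["color"]
z=cv2.resize(im[140:270,170:290],None,fx=4.5,fy=4.5,interpolation=cv2.INTER_CUBIC); cv2.imwrite("pics/t3.png",z[:,:,::-1])
ctr=np.array([.5286,.0948]); a=np.radians(-57.8); x=np.array([np.cos(a),np.sin(a)]); y=np.array([-x[1],x[0]])
for n,p in dict(full=(.5811,.0808),pair=(.5454,.1475),bare=(.4774,.1081)).items(): print(n,[round(1000*float((np.array(p)-ctr)@e),1) for e in (x,y)])
E
```

```text
full [39.8, 37.0]
pair [-35.6, 42.3]
bare [-38.5, -36.2]
```

View pics/t3.png

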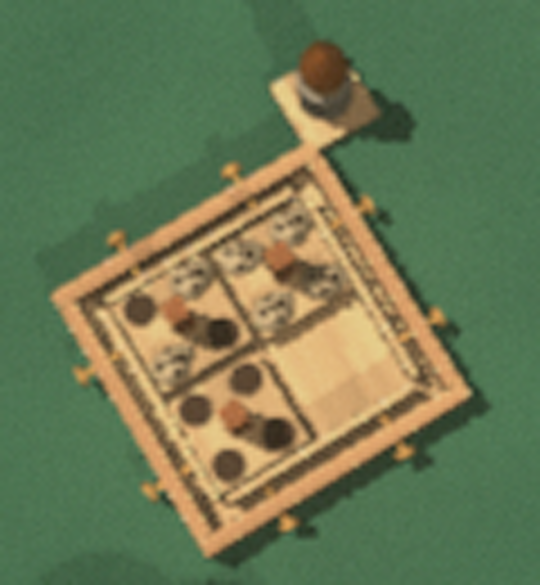

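The view shows the full carrier in the lamp place (280,258), the pair in place_b (180,312) and the bare one in place_opposite (236,415). All are square and within about 7 mm of their places.

```bash
python3 -c "
from rig import ticket; print(ticket.hand_in())"
```

```text
the job is handed in; nothing more can be done
None
```

The job is handed in: full, pair and bare were slid in that order into the lamp place, place_b and place_opposite, each felt to butt its strip at about 8 to 12 N and released, finishing about 23 s in (no verdict came back).

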